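# Lock the cam stop of a panel jig

### The job

On the panel jig, turn the steel grip bar of the cam spindle so that its orange end points at the yellow mark, with the brass jam nut below it still loose. Then run the jam nut down clockwise onto its seat and tighten it firmly, to about 0.7 newton metre while turning and never past 0.8, so that the setting is locked without crushing the sprung washer or dragging the spindle off the mark, and let go. Leave the red panel lying where it is.

Things in the scene. Friction and masses are not known exactly. Their poses are not given: they have to be found in the camera images.
- jig: Fixed panel jig on the table, aluminium bed 220 x 260 x 12 mm; origin under the bed's centre, z up. A grey bridge plate (130 x 110 mm, top 57 mm above the table, centred at y = +60 mm) carries the upright cam spindle (axis x = 0, y = 60 mm, thread 20 mm diameter): grip bar on top, jam nut below it.
- seat (a point): Top centre of the seat boss (44 mm wide) on the spindle axis, 61 mm above the table. The loose nut turns with a drag of 0.08 N m; on meeting the seat that jumps to 0.2 and rises 1.0 N m per rad. Held still instead of turning, one feels up to 0.4 N m less. Let go, the nut springs back to 0.2 rad past contact and stays. Over 0.83 N m the washer is crushed; 0.9 drags the spindle.
- mark (a point): Outer end of the yellow mark, a flat strip 28 x 7 mm on the bridge plate, 58 mm from the spindle axis in the jig's +x direction.
- bar (a point): Centre of the spindle's grip bar, on the spindle axis 113 mm above the table: a steel block 32 mm long, 14 mm thick, 18 mm high (104 to 122 mm above the table), one end of it orange. This point's x axis runs along the bar towards the orange end.
- nut (a point): Centre of the brass hexagon jam nut on the spindle axis: 48 mm across flats, 16 mm high, on a sprung washer 53 mm wide, 4 mm thick that moves with it. Seated it spans 65 to 81 mm above the table; it starts 0.8 to 2.6 rad of turning short, by chance (3 mm a turn, clockwise from above is down). This point's x axis goes through the middle of a flat; flats every 60 degrees.
- cam_spindle (a joint): Angle of spindle and bar, rad: 0 with the orange end pointing straight at the yellow mark, growing clockwise seen from above. Starts between -1.2 and -0.45, turns against 0.9 N m of friction, stays where it is left; the nut rides round with it.
- washer_flat (a joint): How far, m, the tightened nut has flattened its sprung washer: 0 until the washer meets the seat, then growing 0.477 mm per rad of further turning: 0.00017 to 0.00029 when properly tight, crushed beyond 0.0003; springs back to about 0.0001 when let go.
- red_panel: Red panel with a gold pattern, 100 x 75 x 6 mm, lying loose on the jig's bed beside the bridge, a bystander; origin at the centre of its underside.

How it is judged:
By the outcome, as a careful person would: the job done as asked, in the order asked, and still so for the second after the job is handed in, with the robot touching nothing.
It also fails if it takes over 58 s, if anything falls off the work surface, if the arm or the gripper's body presses on something with over 40 N, if the wrist force passes 120 N, or if a joint passes its speed limit or range.

### The arm

A 7-joint arm with a two-finger parallel gripper is mounted at the origin on the work surface. World frame = base frame: x ahead of the robot, y to its left, z up, the work surface at z = 0. Lengths are in mm, angles in rad, forces in N, time in s.
With the tool pointing down it reaches from about 425 to 825 mm from the base axis. Payload 3.6 kg.
Tool frame: the origin (TCP) lies midway between the tips of the shut fingers; the grasp point (between the pads) lies 19 mm behind it; z points along the fingers, y is the line along which they close (so a half turn about z gives the same grasp; the last joint's range is limited). The gripper opens to 93 mm and grips with 3 to 60 N. Pads are 15 mm wide; open, the fingers measure 128 mm over their backs; the gripper's body (75 mm by 188 mm) begins 65 mm behind the grasp point.
Start: joints at [1.111, 0.615, -0.013, 1.423, 0.008, 1.103, -0.04], TCP at [273.217, -589.755, 180.24] pointing down, gripper open.
Joint ranges: [-3.12, 3.12], [-0.3, 2.06], [-1.34, 1.32], [0.26, 2.42], [-1.36, 4.5], [0.01, 1.98], [-2.84, 2.84]. Speed limits (rad/s): [2.79, 2.79, 3.14, 3.14, 3.14, 3.14, 3.14].

### API

Orientations are given as a 3x3 rotation matrix whose columns are the frame's x, y, z axes.
In Python, from workcell import status, optics, ticket gives the robot as it stands.
- The arm moves only by the shell command python3 -m jog 'ROWS'. ROWS is text: rows parted by semicolons, each of 7 numbers parted by spaces: the shift along the world's x, y, z in m, then the turn, a rotation vector about the world's x, y, z in degrees, then the closure, from 0 (fully open) to 1 (shut). A call has 1 to 8 rows; each row is the pose to reach, as a shift and turn from the pose commanded when the call began; what a row does not reach only later rows make up. A row lasts 1/8 s, in which the tool goes at most 62.5 mm and 10.7 degrees, less where a joint would pass 70% of its speed; a pose out of reach is approached as far as the arm can. A call with a gripper value outside its range is refused whole. The fingers move at their own pace and stop on an object; the grip force is fixed at half the most. Time passes only in rows, so rows that repeat a pose let the fingers close. It gives the time, the measured TCP pose, the force, the opening and the grip force at its end, in the units of the state.
- status.sense(): the state, without advancing time (a new reading comes with each control period).
- optics.read_camera(name): name is "scene" or "side" or "wrist"; returns a dict with "image" (400x640x3 uint8, red, green, blue), "mtx" (3x3 intrinsics, pixels), "D" ([k1, k2, p1, p2, k3] as OpenCV has them; the pictures are not rectified), "R" (3x3) and "t" (3): a world point X has camera coordinates R X + t; the wrist camera has in their place "mount" (4x4, takes a point from camera to tool coordinates, whose origin is the TCP and whose axes are the flange's). Camera axes: x right, y down, z forward; pixel columns grow to the right and rows downward; lengths in mm; the calibration is good to about 2 mm. A picture is of the moment at which its call begins: read the wrist's pose just before it. There is no depth.
- ticket.close_job(): hands the job in; it is judged then, once.
Trained networks look in a picture, given as the dict that the camera call returned (one of the last four; its "shot" number tells which), for a name from the list of things; names that differ only in an ending like _2 or _b are one class to them, and where a whole thing is asked for, a point or a joint stands for the part that bears it (a point fixed in the world has none). Each returns a list of dicts, best first, with "p" (0 to 1); they miss things now and then, are a little off and sometimes report something else, mostly with a low value. They report only what shows in the picture. A call takes as long as a camera call.
- optics.look_for(picture, target): "position" ([x, y, z] in mm, in world coordinates, good to about 4 mm: the middle of the surface that is visible of it).
The state is a dict: "time": time; "q": joint angles; "qd": joint speeds; "tau": joint torques, N m; "position": TCP position; "eef_rot": TCP orientation; "force": force on the tool from outside, world axes, zero at the start; "ft_torque": the same for the moment, N m; "gripper_width": opening from 0.0 (shut) to 1.0 (fully open); "grasp_force": force on a finger pad.
Only numpy, scipy, OpenCV 4.12 (cv2) and the standard library are available. Lean on these libraries where they do the work, as an engineer would, in place of code of your own. Each camera call takes 0.05 s, during which the arm holds its last target. There are 200 camera calls.

## Working session

There is one attempt and no reset: what is moved stays moved. The work goes in short steps, Python scripts to look and compute and a shell command to move; the robot and the scene stay as the last step left them, time stands still between calls to the robot, and variables do not carry over. Pictures are saved under pics/ and viewed, at most 10 in all, crops included, and the job is handed in when it is done.

```bash
ls; mkdir -p pics; python3 - <<'E'
from workcell import status, optics
import cv2
s=status.sense(); print({k:(v if not hasattr(v,'tolist') else v.tolist()) for k,v in s.items()})
p=optics.read_camera("scene"); q=optics.read_camera("side")
cv2.imwrite("pics/a.png",p["image"][:,:,::-1]); cv2.imwrite("pics/b.png",q["image"][:,:,::-1])
for n in("bar","nut","jig","red_panel"):
  for c in(p,q): print(n,optics.look_for(c,n)[:2])
for c in(p,q): print(c["mtx"],c["D"],c["R"],c["t"])
E
```

```text
pics
{'time': 0.0, 'q': [1.1104880007098668, 0.6158675412566377, -0.012619289771640261, 1.4248414064363246, 0.008108160220187592, 1.1033763206760494, -0.04039197540603144], 'qd': [-0.0008568479618999891, -1.366484691335745e-05, 0.0003794558464713889, 0.000872795087877082, 0.0003853759381236767, 0.0019178370348544422, -0.0006075128559225769], 'tau': [0.00016679624422977213, -45.89430570602417, 0.2089786995202303, -16.574621200561523, -0.06113989278674126, 0.020594947272911668, 0.0002495813987479778], 'position': [272.8625591686067, -589.0140987350092, 179.1338493443696], 'eef_rot': [[0.9073378480693081, 0.42040088315778046, -0.0010615559879653268], [0.42040222166284796, -0.9073351828361637, 0.0021995473641605486], [-3.849544199089968e-05, -0.0024420130678840034, -0.9999970175406911]], 'force': [-0.2593470504384461, -0.38603354189528016, 0.3809195559697459], 'ft_torque': [0.03528798910262362, 0.0037768488753026266, -0.004307907078822339], 'grasp_force': 0.0, 'gripper_width': 1.0017763700546085}
bar [{'position': [568.8, -7.8, 81.7], 'p': 0.69}]
bar [{'position': [557.2, -31.2, 83.0], '
[... 432 characters left out ...]
[399.57116337   0.         319.15268519]
 [  0.         399.57116337 197.72015455]
 [  0.           0.           1.        ]] [-0.08673297  0.          0.          0.          0.        ] [[-0.46878079  0.8832193  -0.01297095]
 [ 0.56573611  0.28893009 -0.77230956]
 [-0.67837101 -0.36938202 -0.63511393]] [ 288.67401395 -225.64703514 1095.78650491]
[[377.08160136   0.         325.34887314]
 [  0.         377.08160136 199.43734279]
 [  0.           0.           1.        ]] [-0.06752799  0.          0.          0.          0.        ] [[ 0.97182823 -0.23566616  0.00336975]
 [-0.15309974 -0.64208609 -0.75118967]
 [ 0.17919366  0.72951142 -0.66007781]] [-567.99520221  159.06034302  630.88787934]
```

View pics/a.png

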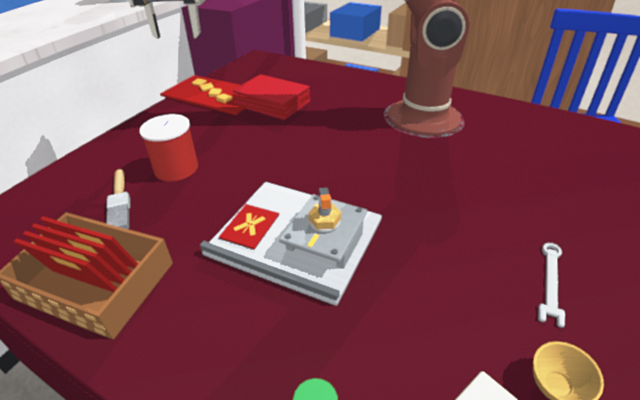

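View pics/b.png

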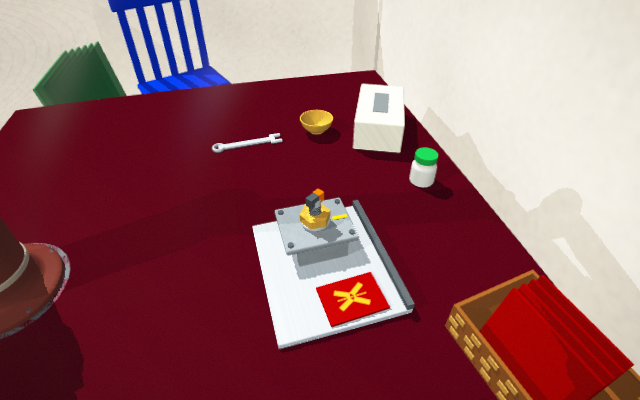

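```bash
cat > h.py <<'E'
import numpy as np, cv2
from workcell import status, optics
def cam(n):
    s=status.sense(); p=optics.read_camera(n)
    if "mount" in p:
        T=np.eye(4);T[:3,:3]=s["eef_rot"];T[:3,3]=s["position"]
        M=np.linalg.inv(T@np.array(p["mount"])); p["R"],p["t"]=M[:3,:3],M[:3,3]
    return p
def ray(p,uv):
    n=cv2.undistortPoints(np.array([[uv]],float),np.array(p["mtx"]),np.array(p["D"]))[0,0]
    R=np.array(p["R"]);d=R.T@np.array([*n,1]);return -R.T@np.array(p["t"]),d/np.linalg.norm(d)
def onz(p,uv,z):
    o,d=ray(p,uv);return (o+d*(z-o[2])/d[2])
def tri(rs):
    A=sum(np.eye(3)-np.outer(d,d) for o,d in rs);b=sum((np.eye(3)-np.outer(d,d))@o for o,d in rs)
    return np.linalg.solve(A,b)
def proj(p,X):
    return cv2.projectPoints(np.array(X,float).reshape(-1,1,3),cv2.Rodrigues(np.array(p["R"]))[0],np.array(p["t"]),np.array(p["mtx"]),np.array(p["D"]))[0][:,0]
E
python3 - <<'E'
from h import *
a,b,w=cam("scene"),cam("side"),cam("wrist")
print(np.round(w["mount"],3),w["mtx"])
print("bar",onz(a,(324,192),122),onz(b,(315,195),122))
print("markend",onz(a,(311,246),57),onz(b,(346,217),57))
E
```

```text
[[-1.00000e-03 -9.66000e-01 -2.59000e-01  7.16950e+01]
 [ 1.00000e+00 -1.00000e-03 -0.00000e+00 -4.09000e-01]
 [-0.00000e+00 -2.59000e-01  9.66000e-01 -2.04274e+02]
 [ 0.00000e+00  0.00000e+00  0.00000e+00  1.00000e+00]] [[331.99897799   0.         315.00003591]
 [  0.         331.99897799 209.21103901]
 [  0.           0.           1.        ]]
bar [558.99640203 -19.47896796 122.        ] [561.8199049  -17.26552191 122.        ]
markend [620.197119   -11.70560598  57.        ] [619.19336964 -16.81236436  57.        ]
```

```bash
python3 -m jog '0.01 0.02 0.05 0 0 0 0;0.035 0.07 0.07 0 0 0 0;0.06 0.12 0.07 0 0 0 0;0.085 0.17 0.07 0 0 0 0;0.11 0.22 0.07 0 0 0 0;0.135 0.27 0.07 0 0 0 0;0.16 0.32 0.07 0 0 0 0;0.18 0.36 0.07 0 0 0 0' ; python3 -m jog '0.02 0.04 0 0 0 0 0;0.045 0.09 0 0 0 0 0;0.07 0.14 0 0 0 0 0;0.09 0.18 -0.01 0 0 0 0;0.1 0.2 -0.03 0 0 0 0;0.107 0.212 -0.05 0 0 0 0;0.107 0.212 -0.06 0 0 0 0;0.107 0.212 -0.06 0 0 0 0'
python3 - <<'E'
from h import *
w=cam("wrist"); cv2.imwrite("pics/c.png",w["image"][:,:,::-1])
for n in("bar","nut","mark","seat"): print(n,optics.look_for(w,n)[:2])
s=status.sense();print(s["position"],s["eef_rot"],s["q"],s["time"])
np.save("w1.npy",dict(R=w["R"],t=w["t"],mtx=w["mtx"],D=w["D"]),allow_pickle=True)
E
```

```text
time: 1.65
position: [454.3, -227.3, 250.6]
eef_rot: [[0.907, 0.422, 0.001], [0.422, -0.907, 0.0], [0.001, 0.0, -1.0]]
force: [-0.1, -0.2, 0.0]
gripper_width: 0.999
grasp_force: 0.0
time: 2.65
position: [559.5, -18.8, 189.8]
eef_rot: [[0.908, 0.419, -0.002], [0.419, -0.908, -0.001], [-0.002, -0.0, -1.0]]
force: [0.2, 0.8, 1.1]
gripper_width: 1.0
grasp_force: 0.0
bar []
nut [{'position': [565.1, -8.1, 83.5], 'p': 0.78}]
mark [{'position': [576.6, -41.8, 11.2], 'p': 0.83}]
seat [{'position': [584.0, -42.8, 9.1], 'p': 0.8}]
[560.61134525 -18.46465693 191.14164459] [[ 9.07871353e-01  4.19245432e-01  1.69522401e-03]
 [ 4.19246327e-01 -9.07872502e-01 -1.95017043e-04]
 [ 1.45728726e-03  8.87766825e-04 -9.99998544e-01]] [ 0.10558269  0.46812341 -0.16936777  1.67043723  0.09031463  1.00896377
 -1.23211815] 2.9
```

View pics/c.png

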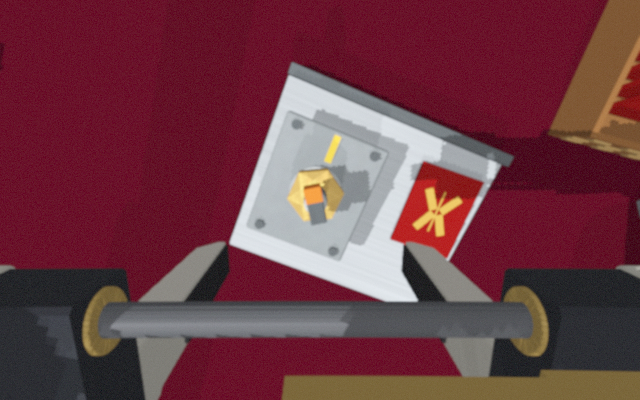

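```bash
python3 - <<'E'
from h import *
w=np.load("w1.npy",allow_pickle=True).item()
im=cv2.imread("pics/c.png")
P=[onz(w,u,58)[:2] for u in((297,124),(375,156),(333,251),(260,223))]
print(np.round(P,1),np.mean(P,0))
for a,b in((3,0),(2,1)): d=P[b]-P[a];print(np.linalg.norm(d),np.degrees(np.arctan2(d[1],d[0])))
for a,b in((1,0),(2,3)): d=P[b]-P[a];print(np.linalg.norm(d),np.degrees(np.arctan2(d[1],d[0]))-90)
d=onz(w,(338,136),57)-onz(w,(328,163),57);print("mark",d,onz(w,(338,136),57),np.degrees(np.arctan2(d[1],d[0])))
c=cv2.resize(im[150:240,270:390],None,fx=6,fy=6,interpolation=cv2.INTER_CUBIC);cv2.imwrite("pics/d.png",c)
E
```

```text
[[613.5  25.9]
 [617.8 -57.8]
 [507.9 -63.7]
 [504.3  20.3]] [560.87690066 -18.81945433]
109.35417045665413 2.9190550253428516
110.04890725403003 3.0417946480869373
83.80388530070688 2.9631117367695907
84.04196996197908 2.489516861300288
mark [28.26131635  2.4195012   0.        ] [619.94873183 -15.64077012  57.        ] 4.893261291386118
```

View pics/d.png

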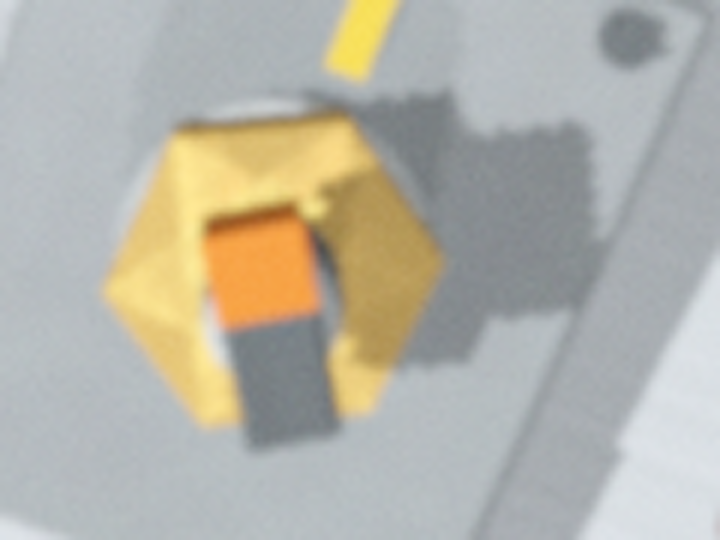

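```bash
python3 - <<'E'
from h import *
w=np.load("w1.npy",allow_pickle=True).item()
f=lambda u,z:onz(w,(270+(u[0]+.5)/6-.5,150+(u[1]+.5)/6-.5),z)[:2]
B=[f(u,122) for u in((250,450),(207,228),(340,430),(302,214))]
print(np.round(B,1),np.mean(B,0))
for a,b in((0,1),(2,3)): d=B[b]-B[a];print(np.linalg.norm(d),np.degrees(np.arctan2(d[1],d[0])))
N=np.array([f(u,82) for u in((178,128),(350,118),(442,262),(372,412),(205,427),(105,290))])
c=N.mean(0);print(c);print(np.hypot(*(N-c).T),np.degrees(np.arctan2(*(N-c).T[::-1]))%60)
s=status.sense();print(s["eef_rot"][:2,0])
E
```

```text
[[544.3 -21.8]
 [571.2  -3. ]
 [552.4 -32.3]
 [578.6 -14.1]] [561.63565763 -17.78718594]
32.88819219652832 35.03621910407331
31.82640787782532 34.77705041272675
[560.98641635 -18.20782622]
[28.17610087 27.81362106 26.7640563  27.87190432 27.99576407 27.48782545] [57.66819363 59.8266967  59.24244095 59.27786323  0.46525085 59.95011389]
[0.90787135 0.41924633]
```

```bash
python3 -m jog '0.0005 -0.0008 -0.03 0 0 5 0;0.0005 -0.0008 -0.06 0 0 10.1 0;0.0005 -0.0008 -0.085 0 0 10.1 0;0.0005 -0.0008 -0.096 0 0 10.1 0;0.0005 -0.0008 -0.096 0 0 10.1 0;0.0005 -0.0008 -0.096 0 0 10.1 1;0.0005 -0.0008 -0.096 0 0 10.1 1;0.0005 -0.0008 -0.096 0 0 10.1 1'; python3 -m jog '0 0 0 0 0 0 1;0 0 0 0 0 0 1;0 0 0 0 0 0 1;0 0 0 0 0 0 1'
python3 - <<'E'
from h import *
s=status.sense();R=s["eef_rot"];print(s["q"],s["ft_torque"],s["force"],np.degrees(np.arctan2(R[1,0],R[0,0])))
E
```

```text
time: 3.9
position: [561.2, -18.5, 94.9]
eef_rot: [[0.82, 0.573, 0.001], [0.573, -0.82, -0.0], [0.001, 0.001, -1.0]]
force: [-0.6, -0.7, -0.3]
gripper_width: 0.725
grasp_force: 0.0
time: 4.4
position: [560.7, -18.6, 94.2]
eef_rot: [[0.82, 0.573, -0.0], [0.573, -0.82, 0.0], [-0.0, -0.0, -1.0]]
force: [0.5, -0.5, -0.2]
gripper_width: 0.296
grasp_force: 0.0
[ 0.12135226  0.58354348 -0.19671865  1.78495126  0.15241069  0.78796094
 -1.11204028] [-0.0280884  -0.00035471 -0.00373355] [ 0.45951563 -0.51507524 -0.15561854] 34.95824588649969
```

```bash
python3 -m jog '0 0 0 0 0 0 1;0 0 0 0 0 0 1;0 0 0 0 0 0 1;0 0 0 0 0 0 1'
python3 - <<'E'
from h import *
s=status.sense();R=s["eef_rot"];print(s["q"],s["ft_torque"],s["force"],np.degrees(np.arctan2(R[1,0],R[0,0])))
E
```

```text
time: 4.9
position: [560.7, -18.6, 94.2]
eef_rot: [[0.82, 0.573, -0.0], [0.573, -0.82, 0.0], [-0.0, -0.0, -1.0]]
force: [0.4, -0.2, 0.8]
gripper_width: 0.005
grasp_force: 0.0
[ 0.12137433  0.58354816 -0.19670242  1.78494817  0.15238605  0.78791942
 -1.11204836] [ 0.02084441 -0.00828642  0.02718497] [ 0.44306535 -0.22505338  0.76750555] 34.9547273591316
```

```bash
python3 - <<'E'
from h import *
a=cam("scene");b=cam("side");w=cam("wrist")
f=lambda p,c,s:cv2.resize(p["image"][c[1]:c[1]+s,c[0]:c[0]+s],(400,400),interpolation=cv2.INTER_CUBIC)
cv2.imwrite("pics/e.png",np.hstack([f(a,(260,130),120),f(b,(255,130),120)])[:,:,::-1])
E
```

```text
(no output)
```

View pics/e.png

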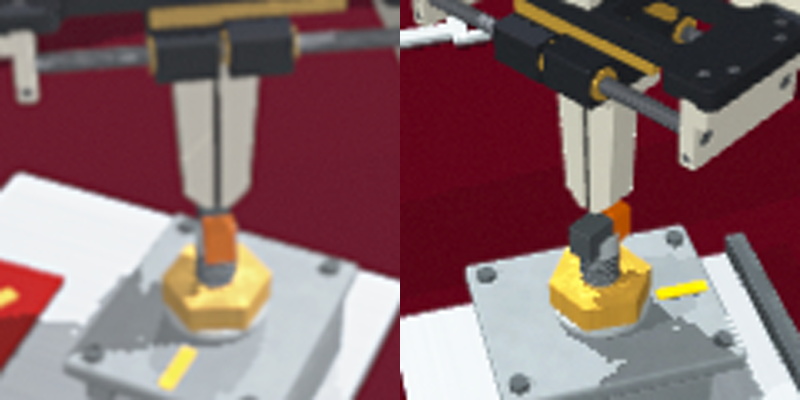

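```bash
python3 - <<'E'
from h import *
a=cam("scene");b=cam("side")
s=status.sense();p=s["position"];print(p)
for z in(94,110,122,130):
  X=[560.8,-18.7,z];print(z,proj(a,X),proj(b,X))
print("tip",tri([ray(a,(324.5,192.4)),ray(b,(311.4,192.4))]))
for n,c in(("a",a),("b",b)):print(-np.array(c["R"]).T@c["t"])
E
```

```text
[560.71311006 -18.5653371   94.23284667]
94 [[324.00490667 205.93215422]] [[314.84274025 207.83133238]]
110 [[323.95355941 198.49229588]] [[314.70192868 200.94420639]]
122 [[323.91378886 192.75833938]] [[314.59358238 195.6288671 ]]
130 [[323.88665268 188.8600618 ]] [[314.5200097 192.0114354]]
tip [558.62539991 -15.83876734 124.72393888]
[1006.33130355  214.99759246  525.42428367]
[ 463.29476113 -491.96673197  537.83357807]
```

```bash
python3 - <<'E'
from h import *
w=cam("wrist"); im=w["image"][:,:,::-1].copy(); p=status.sense()["position"]
for z in(0,19,30,49):
  u=proj(w,[p[0],p[1],p[2]+z])[0];print(z,u)
cv2.imwrite("pics/f.png",im)
print("mark end expected",proj(w,[618.8,-15.9,57]),"screws",proj(w,[[613.5,25.9,58],[617.8,-57.8,58]]))
E
```

```text
0 [315.60823137 234.41778448]
19 [315.66186533 245.0386703 ]
30 [315.69775643 252.14356252]
49 [315.77048141 266.53395992]
mark end expected [[358.73807252 152.58483874]] screws [[306.6616647  124.49666048]
 [403.73982197 186.73037326]]
```

View pics/f.png

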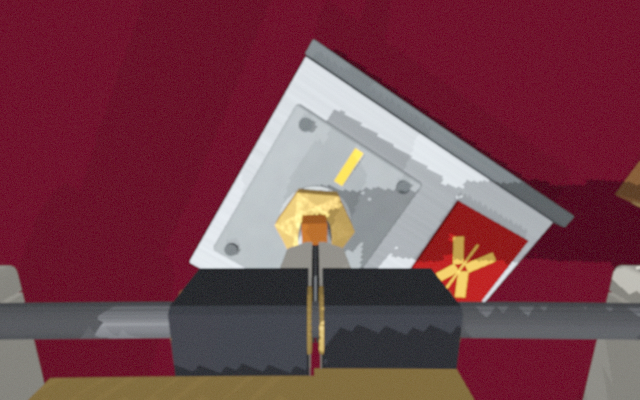

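```bash
python3 -m jog '0 0 0 0 0 0 0;0 0 0 0 0 0 0;0 0 0 0 0 0 0;0 0 0 0 0 0 0;0 0 0 0 0 0 0;0 0 0 0 0 0 0;0 0 0 0 0 0 0;0 0 0 0 0 0 0'; python3 -m jog '0 0 -0.01 0 0 0 0;0 0 -0.02 0 0 0 0;0 0 -0.028 0 0 0 0;0 0 -0.028 0 0 0 0'
python3 - <<'E'
from h import *
w=cam("wrist");a=cam("scene");b=cam("side")
f=lambda p,c,s:cv2.resize(p["image"][c[1]:c[1]+s,c[0]:c[0]+s],(400,400),interpolation=cv2.INTER_CUBIC)
cv2.imwrite("pics/g.png",np.hstack([f(a,(260,130),120),f(b,(255,130),120)])[:,:,::-1])
E
```

```text
time: 6.2
position: [560.7, -18.6, 94.3]
eef_rot: [[0.82, 0.573, 0.0], [0.573, -0.82, 0.0], [0.0, -0.0, -1.0]]
force: [-0.6, -0.7, 0.6]
gripper_width: 0.819
grasp_force: 0.0
time: 6.7
position: [559.9, -18.5, 65.2]
eef_rot: [[0.82, 0.573, -0.002], [0.573, -0.82, 0.0], [-0.002, -0.001, -1.0]]
force: [-0.0, -0.1, 0.2]
gripper_width: 1.0
grasp_force: 0.0
```

View pics/g.png

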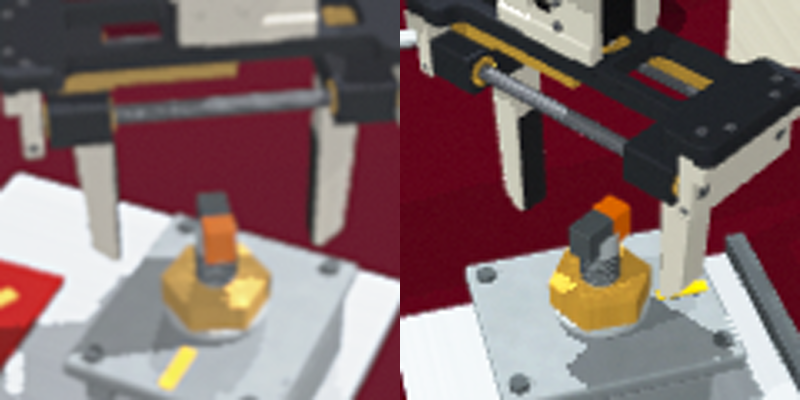

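```bash
python3 - <<'E'
from h import *
a=cam("scene");b=cam("side")
print(tri([ray(a,(294,207)),ray(b,(340,217.5))]))
print(tri([ray(a,(355.5,203)),ray(b,(291,192.5))]))
E
python3 -m jog '0 0 0 0 0 0 1;0 0 0 0 0 0 1;0 0 0 0 0 0 1;0 0 0 0 0 0 1;0 0 0 0 0 0 1;0 0 0 0 0 0 1;0 0 0 0 0 0 1;0 0 0 0 0 0 1'
```

```text
[594.04002405 -57.74456449 100.89072382]
[528.8142317   26.34187351  95.88426488]
time: 7.95
position: [560.5, -18.3, 66.2]
eef_rot: [[0.82, 0.573, -0.0], [0.573, -0.82, 0.0], [-0.0, -0.001, -1.0]]
force: [0.1, -0.2, -0.1]
gripper_width: 0.201
grasp_force: 30.0
```

```bash
python3 -m jog '0 0 0 0 0 0 1;0 0 0 0 0 0 1;0 0 0 0 0 0 1'; python3 - <<'E'
from h import *
s=status.sense();R=s["eef_rot"];print(s["ft_torque"],s["force"],np.degrees(np.arctan2(R[1,0],R[0,0])))
E
```

```text
time: 8.32
position: [560.5, -18.3, 66.2]
eef_rot: [[0.82, 0.573, -0.0], [0.573, -0.82, 0.0], [-0.0, -0.001, -1.0]]
force: [-0.9, 0.5, 1.0]
gripper_width: 0.205
grasp_force: 30.0
[ 0.2225982   0.16881952 -0.07086832] [-0.8789509   0.48038154  0.96022026] 34.964758274680264
```

```bash
python3 -m jog '0 0 0 0 0 0 0.65;0 0 0 0 0 0 0.65;0 0 0 0 0 0 0.65;0 0 0.009 0 0 0 0.65;0 0 0.009 0 0 0 1;0 0 0.009 0 0 0 1;0 0 0.009 0 0 0 1;0 0 0.009 0 0 0 1'; python3 -m jog '0 0 0 0 0 0 1;0 0 0 0 0 0 1;0 0 0 0 0 0 1'; python3 - <<'E'
from h import *
s=status.sense();R=s["eef_rot"];print(s["ft_torque"],s["force"],np.degrees(np.arctan2(R[1,0],R[0,0])))
E
```

```text
time: 9.32
position: [560.5, -18.3, 75.4]
eef_rot: [[0.819, 0.574, -0.0], [0.574, -0.819, 0.0], [-0.0, -0.0, -1.0]]
force: [-1.2, -0.4, 3.0]
gripper_width: 0.144
grasp_force: 30.0
time: 9.7
position: [560.6, -18.3, 75.3]
eef_rot: [[0.819, 0.573, -0.0], [0.573, -0.819, 0.0], [-0.0, -0.0, -1.0]]
force: [-1.5, 0.5, 3.7]
gripper_width: 0.148
grasp_force: 30.0
[0.21463249 0.3925116  0.15183104] [-1.47978111  0.47938744  3.731393  ] 34.97123150326484
```

```bash
python3 -m jog '0 0 0 0 0 -6 1;0 0 0 0 0 -12 1;0 0 0 0 0 -18 1;0 0 0 0 0 -24 1;0 0 0 0 0 -29 1;0 0 0 0 0 -32.1 1;0 0 0 0 0 -32.1 1;0 0 0 0 0 -32.1 1'; python3 - <<'E'
from h import *
s=status.sense();R=s["eef_rot"];print(s["ft_torque"],s["force"],np.degrees(np.arctan2(R[1,0],R[0,0])),s["gripper_width"])
E
```

```text
time: 10.7
position: [560.1, -18.4, 75.4]
eef_rot: [[0.999, 0.053, -0.001], [0.053, -0.999, -0.0], [-0.001, 0.0, -1.0]]
force: [-1.8, 0.5, 5.0]
gripper_width: 0.161
grasp_force: 36.2
[0.13314829 0.70641598 0.94080939] [-1.8376878   0.47917615  4.99467994] 3.0617652398825057 0.16079448490635606
```

```bash
python3 -m jog '0 0 0 0 0 0 0;0 0 0 0 0 0 0;0 0 0 0 0 0 0;0 0 0 0 0 0 0;0 0 0.03 0 0 0 0;0 0 0.06 0 0 0 0;0 0 0.06 0 0 0 0;0 0 0.06 0 0 0 0'; python3 - <<'E'
from h import *
w=cam("wrist"); s=status.sense();R=s["eef_rot"];print(s["position"],np.degrees(np.arctan2(R[1,0],R[0,0])))
np.save("w2.npy",dict(R=w["R"],t=w["t"],mtx=w["mtx"],D=w["D"]),allow_pickle=True)
u=proj(w,[561,-18.6,110])[0].astype(int);x,y=u[0]-65,u[1]-60;print(x,y)
cv2.imwrite("pics/h.png",cv2.resize(w["image"][y:y+100,x:x+130,::-1],None,fx=6,fy=6,interpolation=cv2.INTER_CUBIC))
E
```

```text
time: 11.7
position: [560.0, -18.6, 134.5]
eef_rot: [[0.999, 0.05, -0.001], [0.05, -0.999, 0.0], [-0.001, -0.0, -1.0]]
force: [-0.6, 1.0, -0.5]
gripper_width: 0.966
grasp_force: 0.0
[559.7229781  -18.55726202 134.08312454] 2.8505069111499783
250 161
```

View pics/h.png

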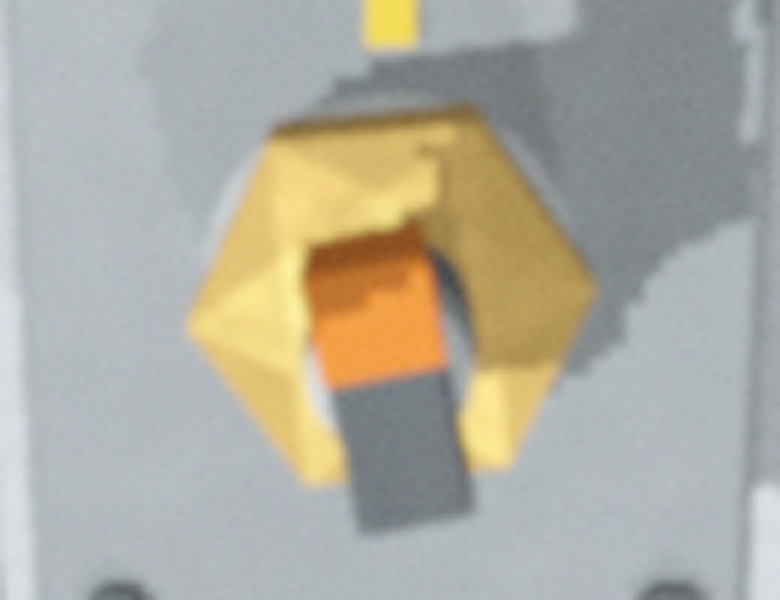

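```bash
python3 - <<'E'
from h import *
w=np.load("w2.npy",allow_pickle=True).item()
f=lambda u,z:onz(w,(250+(u[0]+.5)/6-.5,161+(u[1]+.5)/6-.5),z)[:2]
B=[f(u,122) for u in((362,534),(308,278),(474,512),(430,255))]
print(np.round(B,1),np.mean(B,0))
for a,b in((0,1),(2,3),(0,2),(1,3)): d=B[b]-B[a];print(np.linalg.norm(d),np.degrees(np.arctan2(d[1],d[0])))
N=np.array([f(u,82) for u in((273,132),(475,108),(595,290),(508,468),(310,487),(188,325))])
c=N.mean(0);print(c);print(np.hypot(*(N-c).T),np.degrees(np.arctan2(*(N-c).T[::-1]))%60)
E
```

```text
[[544.1 -15.4]
 [574.5  -7.9]
 [547.4 -28.2]
 [577.9 -21.5]] [560.96844794 -18.23346449]
31.380742912775446 13.727989694992981
31.190068421265867 12.501474237612216
13.294337015363528 -75.34578697554686
13.96023688771766 -76.20190385306931
[560.85513272 -17.97387554]
[28.04010522 28.68682133 27.21527992 28.11362245 28.2379934  27.42204038] [36.29720092 40.53321583 37.04188118 37.27828138 39.48665414 38.73613704]
```

```bash
python3 -m jog '0.0008 0.0003 -0.03 0 0 5 0.6;0.0008 0.0003 -0.055 0 0 10.4 0.6;0.0008 0.0003 -0.06 0 0 10.4 0.6;0.0008 0.0003 -0.06 0 0 10.4 0.6;0.0008 0.0003 -0.06 0 0 10.4 1;0.0008 0.0003 -0.06 0 0 10.4 1;0.0008 0.0003 -0.06 0 0 10.4 1;0.0008 0.0003 -0.06 0 0 10.4 1'; python3 -m jog '0 0 0 0 0 0 1;0 0 0 0 0 0 1;0 0 0 0 0 0 1'; python3 - <<'E'
from h import *
s=status.sense();R=s["eef_rot"];print(s["ft_torque"],s["force"],np.degrees(np.arctan2(R[1,0],R[0,0])),s["gripper_width"])
E
```

```text
time: 12.75
position: [561.7, -18.2, 75.5]
eef_rot: [[0.973, 0.229, 0.001], [0.229, -0.973, 0.0], [0.001, 0.0, -1.0]]
force: [0.3, 0.3, 0.1]
gripper_width: 0.192
grasp_force: 0.0
time: 13.12
position: [561.6, -18.1, 75.4]
eef_rot: [[0.973, 0.23, 0.0], [0.23, -0.973, 0.0], [0.0, -0.0, -1.0]]
force: [-0.8, -0.4, 2.1]
gripper_width: 0.145
grasp_force: 30.0
[0.15813448 0.12979696 0.12891493] [-0.81612    -0.38641542  2.11627814] 13.283005166070382 0.14537928067924086
```

```bash
python3 -m jog '0 0 0 0 0 -5 1;0 0 0 0 0 -10 1;0 0 0 0 0 -15 1;0 0 0 0 0 -20 1;0 0 0 0 0 -20 1;0 0 0 0 0 -20 1'; python3 - <<'E'
from h import *
s=status.sense();R=s["eef_rot"];print(s["ft_torque"],s["force"],np.degrees(np.arctan2(R[1,0],R[0,0])),s["gripper_width"])
E
python3 -m jog '0 0 0 0 0 0 0;0 0 0 0 0 0 0;0 0 0 0 0 0 0;0 0 0 0 0 0 0;0 0 0.03 0 0 0 0;0 0 0.06 0 0 0 0;0 0 0.06 0 0 0 0;0 0 0.06 0 0 0 0'; python3 - <<'E'
from h import *
w=cam("wrist"); s=status.sense();R=s["eef_rot"];print(s["position"],np.degrees(np.arctan2(R[1,0],R[0,0])))
np.save("w3.npy",dict(R=w["R"],t=w["t"],mtx=w["mtx"],D=w["D"]),allow_pickle=True)
u=proj(w,[561,-18.6,110])[0].astype(int);x,y=u[0]-65,u[1]-65;print(x,y)
cv2.imwrite("pics/i.png",cv2.resize(w["image"][y:y+100,x:x+130,::-1],None,fx=6,fy=6,interpolation=cv2.INTER_CUBIC))
E
```

```text
time: 13.88
position: [562.1, -18.2, 75.5]
eef_rot: [[0.993, -0.114, 0.001], [-0.114, -0.993, -0.0], [0.001, 0.0, -1.0]]
force: [0.7, 0.4, 2.3]
gripper_width: 0.161
grasp_force: 36.1
[-0.00487594 -0.11507286  0.85683962] [0.71967322 0.38911781 2.28781746] -6.569308539293791 0.16069458967672992
time: 14.88
position: [560.8, -18.2, 134.5]
eef_rot: [[0.993, -0.118, -0.001], [-0.118, -0.993, 0.0], [-0.001, 0.0, -1.0]]
force: [-0.8, 0.1, 0.2]
gripper_width: 0.971
grasp_force: 0.0
[560.5065741  -18.23600714 134.08764737] -6.747367789274062
251 157
```

View pics/i.png

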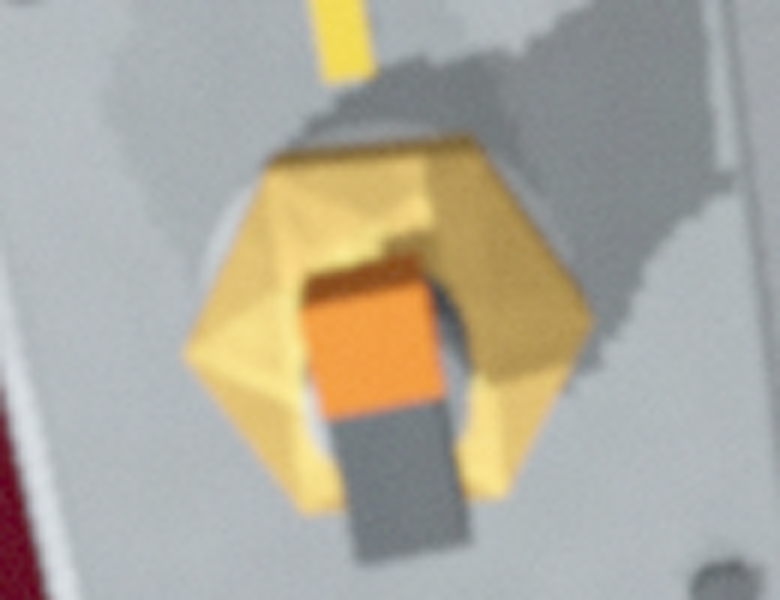

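```bash
cat >> h.py <<'E'
def top(w,im,z,c=(560.9,-18.4),h=60,k=8):
    """rectified RGB view of plane z, k px/mm; column=+x, row=-y"""
    g=np.array([[c[0]-h,c[1]+h],[c[0]+h,c[1]+h],[c[0]+h,c[1]-h],[c[0]-h,c[1]-h]])
    src=proj(w,[[*q,z] for q in g]).astype(np.float32);n=2*h*k
    return cv2.warpPerspective(im,cv2.getPerspectiveTransform(src,np.float32([[0,0],[n,0],[n,n],[0,n]])),(n,n),flags=cv2.INTER_CUBIC)
def barang(w,im):
    t=cv2.cvtColor(top(w,im,122),cv2.COLOR_RGB2HSV)
    m=((t[...,0]>8)&(t[...,0]<17)&(t[...,1]>170)&(t[...,2]>215)).astype(np.uint8)
    n,l,st,_=cv2.connectedComponentsWithStats(m);i=1+np.argmax(st[1:,4])
    y,x=np.nonzero(l==i);r=cv2.minAreaRect(np.stack([x,y],1).astype(np.float32))
    c=np.array([r[0][0]/8-60,60-r[0][1]/8])
    return r[2]%90, np.array(r[1])/8, c, np.degrees(np.arctan2(c[1],c[0]))
E
python3 - <<'E'
from h import *
w=np.load("w3.npy",allow_pickle=True).item()
f=lambda u,z:onz(w,(251+(u[0]+.5)/6-.5,157+(u[1]+.5)/6-.5),z)[:2]
B=[f(u,122) for u in((360,565),(305,305),(471,543),(430,280))]
print(np.mean(B,0))
for a,b in((0,1),(2,3),(0,2),(1,3)): d=B[b]-B[a];print(np.linalg.norm(d),np.degrees(np.arctan2(d[1],d[0])))
N=np.array([f(u,82) for u in((267,162),(475,135),(593,320),(503,498),(308,515),(185,353))])
c=N.mean(0);print(c);print(np.degrees(np.arctan2(*(N-c).T[::-1]))%60)
w=cam("wrist");print(barang(w,w["image"]))
t=top(w,w["image"],57); hs=cv2.cvtColor(t,cv2.COLOR_RGB2HSV)
m=((hs[...,0]>20)&(hs[...,0]<35)&(hs[...,1]>120)).astype(np.uint8);m[:,:680]=0
y,x=np.nonzero(m);r=cv2.minAreaRect(np.stack([x,y],1).astype(np.float32));print("mark",r,r[0][0]/8-60,60-r[0][1]/8)
E
```

```text
[561.06145949 -18.44259188]
31.92022545645848 4.17569748947335
31.882059163643873 2.1133672802343733
13.192296815561923 -84.83793752032416
14.338658981975607 -85.15185350510103
[560.877758   -18.11219592]
[27.53503557 30.43827713 27.08233255 27.02321053 30.07613388 28.8900093 ]
(85.42607879638672, array([13.54671955, 12.17609882]), array([9.5569458 , 1.06954956]), np.float64(6.385590555573139))
mark ((841.0907592773438, 458.13385009765625), (50.20037078857422, 218.385498046875), 86.8201675415039) 45.13634490966797 2.7332687377929688
```

```bash
cat >> h.py <<'E'
def barfit(w,im,c=(560.9,-18.4)):
    from scipy.optimize import minimize
    t=top(w,im,122,c);h=cv2.cvtColor(t,cv2.COLOR_RGB2HSV);H,S,V=[h[...,i].astype(int) for i in range(3)]
    o=(H>6)&(H<17)&(S>170)&(V>150);g=(S<70)&(V<140)
    m=(o|g).astype(np.float32);m=cv2.GaussianBlur(m,(0,0),6)
    def cost(p):
        b=cv2.boxPoints(((480+p[0]*8,480-p[1]*8),(32*8,14*8),-p[2]))
        k=np.zeros(m.shape,np.uint8);cv2.fillPoly(k,[np.round(b*16).astype(np.int32)],1,cv2.LINE_8,4)
        q=cv2.boxPoints(((480+p[0]*8,480-p[1]*8),(36*8,19*8),-p[2]))
        K=np.zeros(m.shape,np.uint8);cv2.fillPoly(K,[np.round(q*16).astype(np.int32)],1,cv2.LINE_8,4)
        return m[(K-k)>0].sum()-m[k>0].sum()
    r=min((minimize(cost,[0,0,a],method="Nelder-Mead",options=dict(initial_simplex=[[0,0,a],[2,0,a],[0,2,a],[0,0,a+5]])) for a in range(-10,20,4)),key=lambda r:r.fun)
    return r.x,r.fun
E
python3 - <<'E'
from h import *
w=cam("wrist");print(barfit(w,w["image"]))
# check against first picture (expect ~34.9 needs wider range) 
t=top(w,w["image"],58,h=75,k=6);g=cv2.medianBlur(cv2.cvtColor(t,cv2.COLOR_RGB2GRAY),5)
c=cv2.HoughCircles(g,cv2.HOUGH_GRADIENT,1.5,200,param1=80,param2=12,minRadius=15,maxRadius=32)
for x,y,r in (c[0] if c is not None else [])[:10]: print(round(560.9+x/6-75,1),round(-18.4+75-y/6,1),round(r/6,1))
E
```

```text
(array([0.68672936, 0.23886498, 4.55523309]), np.float64(-22733.935546875))
508.0 -87.0 4.6
560.8 -9.8 4.2
577.8 46.0 5.2
524.8 34.7 5.2
618.8 48.0 5.2
489.8 32.2 5.2
531.0 -29.5 4.4
```

```bash
python3 -m jog '0 0 -0.03 0 0 5 0.6;0 0 -0.055 0 0 10.5 0.6;0 0 -0.06 0 0 10.9 0.6;0 0 -0.06 0 0 10.9 0.6;0 0 -0.06 0 0 10.9 1;0 0 -0.06 0 0 10.9 1;0 0 -0.06 0 0 10.9 1;0 0 -0.06 0 0 10.9 1'; python3 -m jog '0 0 0 0 0 0 1;0 0 0 0 0 0 1;0 0 0 0 0 0 1;0 0 0 0 0 -5 1;0 0 0 0 0 -10 1;0 0 0 0 0 -11.8 1;0 0 0 0 0 -11.8 1;0 0 0 0 0 -11.8 1';  python3 - <<'E'
from h import *
s=status.sense();R=s["eef_rot"];print(s["ft_torque"],np.degrees(np.arctan2(R[1,0],R[0,0])),s["gripper_width"])
E
python3 -m jog '0 0 0 0 0 0 0;0 0 0 0 0 0 0;0 0 0 0 0 0 0;0 0 0 0 0 0 0;0 0 0.03 0 0 0 0;0 0 0.06 0 0 0 0;0 0 0.06 0 0 0 0;0 0 0.06 0 0 0 0'; python3 - <<'E'
from h import *
w=cam("wrist");print(barang(w,w["image"]),barfit(w,w["image"]))
s=status.sense();print(s["q"],s["position"])
t=top(w,w["image"],82,h=40); cv2.imwrite("pics/j.png",np.hstack([cv2.resize(t,(400,400)),cv2.resize(top(w,w["image"],122,h=40),(400,400))])[:,:,::-1])
E
```

```text
time: 16.02
position: [561.7, -18.2, 75.5]
eef_rot: [[0.997, 0.072, 0.001], [0.072, -0.997, 0.0], [0.001, -0.0, -1.0]]
force: [-0.2, -0.5, 0.9]
gripper_width: 0.189
grasp_force: 0.0
time: 17.02
position: [562.0, -18.2, 75.4]
eef_rot: [[0.991, -0.131, 0.001], [-0.131, -0.991, -0.0], [0.001, -0.0, -1.0]]
force: [0.2, -0.5, 2.1]
gripper_width: 0.16
grasp_force: 36.2
[-0.03248201 -0.13324789  0.9443862 ] -7.540857387559554 0.1595814861119987
time: 18.02
position: [560.7, -18.2, 134.5]
eef_rot: [[0.991, -0.133, -0.002], [-0.133, -0.991, 0.0], [-0.002, 0.0, -1.0]]
force: [0.5, -0.3, -0.1]
gripper_width: 0.967
grasp_force: 0.0
(87.45519256591797, array([13.43673515, 12.19351768]), array([9.44197083, 0.8057518 ]), np.float64(4.877646620542372)) (array([0.74047045, 0.27715958, 4.07204197]), np.float64(-22740.97265625))
[-0.03185053  0.52718934  0.03885805  1.74553015 -0.02573893  0.87179471
 -1.68585431] [560.47183339 -18.15981556 134.08847049]
```

```bash
python3 -m jog '0 0 0 0 0 10 0;0 0 0 0 0 20 0;0 0 0 0 0 30 0;0 0 0 0 0 40 0;0 0 0 0 0 50 0;0 0 0 0 0 60 0;0 0 0 0 0 70 0;0 0 0 0 0 80 0'; python3 -m jog '0 0 0 0 0 10 0;0 0 0 0 0 20 0;0 0 0 0 0 30 0;0 0 0 0 0 40 0;0 0 0 0 0 50 0;0 0 0 0 0 60 0;0 0 0 0 0 70 0;0 0 0 0 0 75 0'; python3 - <<'E'
from h import *
s=status.sense();R=s["eef_rot"];print(s["ft_torque"],s["position"],np.degrees(np.arctan2(R[1,0],R[0,0])),s["q"])
w=cam("wrist")
t=top(w,w["image"],82,h=40); hs=cv2.cvtColor(t,cv2.COLOR_RGB2HSV)
m=((hs[...,0]>17)&(hs[...,0]<30)&(hs[...,1]>90)).astype(np.uint8)
m=cv2.morphologyEx(m,cv2.MORPH_OPEN,np.ones((9,9)))
c=max(cv2.findContours(m,cv2.RETR_EXTERNAL,cv2.CHAIN_APPROX_NONE)[0],key=cv2.contourArea)
h=cv2.convexHull(c)[:,0].astype(float);x=h[:,0]/8-40;y=40-h[:,1]/8
# support-width minimum: direction of flats
A=np.arange(0,60,.5);W=[np.mean([np.ptp(x*np.cos(np.radians(a+k))+y*np.sin(np.radians(a+k))) for k in(0,60,120)]) for a in A]
print("flat normal",A[np.argmin(W)],min(W),x.mean(),y.mean())
E
```

```text
time: 19.08
position: [560.5, -18.3, 133.8]
eef_rot: [[0.298, 0.955, -0.003], [0.955, -0.298, 0.0], [-0.001, -0.003, -1.0]]
force: [0.1, -0.2, -0.1]
gripper_width: 0.998
grasp_force: 0.0
time: 20.08
position: [560.5, -18.4, 133.7]
eef_rot: [[-0.844, 0.537, -0.003], [0.537, 0.844, 0.001], [0.003, -0.001, -1.0]]
force: [0.6, -0.0, -0.4]
gripper_width: 0.995
grasp_force: 0.0
[ 0.01908481 -0.09555935 -0.01976217] [560.50378877 -18.43302079 133.71808281] 147.54869110450284 [ 0.43744269  0.61918614 -0.71313313  1.73017493  0.47484428  0.97565127
  0.54641177]
flat normal 58.0 56.08830993800248 -7.039285714285715 -3.875
```

```bash
python3 -m jog '0.0004 0 -0.03 0 0 0 0;0.0004 0 -0.06 0 0 0 0;0.0004 0 -0.08 0 0 0 0;0.0004 0 -0.09 0 0 0 0;0.0004 0 -0.094 0 0 0 0' && python3 -m jog '0 0 0 0 0 0 1;0 0 0 0 0 0 1;0 0 0 0 0 0 1;0 0 0 0 0 0 1;0 0 0 0 0 0 1;0 0 0 0 0 0 1;0 0 0 0 0 0 1' ; python3 - <<'E'
from h import *
s=status.sense();R=s["eef_rot"];print(s["ft_torque"],s["force"],np.degrees(np.arctan2(R[1,0],R[0,0])),s["q"])
E
```

```text
time: 20.75
position: [561.6, -18.2, 40.5]
eef_rot: [[-0.842, 0.54, -0.001], [0.54, 0.842, 0.0], [0.001, -0.0, -1.0]]
force: [1.1, 1.3, 0.2]
gripper_width: 1.001
grasp_force: 0.0
time: 21.62
position: [561.7, -18.8, 41.3]
eef_rot: [[-0.842, 0.54, -0.001], [0.54, 0.842, -0.001], [-0.0, -0.001, -1.0]]
force: [-1.0, -1.5, 2.9]
gripper_width: 0.505
grasp_force: 30.0
[-0.25784573  0.11451279  0.02137359] [-0.98960693 -1.45958758  2.8808331 ] 147.33683764957019 [ 0.38057596  0.73130465 -0.62607719  1.81825698  0.58711351  0.78657575
  0.44792051]
```

```bash
cat > ck.py <<'E'
import sys,numpy as np
from workcell import status
s=status.sense();R=s["eef_rot"];t=s["ft_torque"][2]
print("YAW %.2f TZ %.3f F %s w %.3f"%(np.degrees(np.arctan2(R[1,0],R[0,0])),t,np.round(s["force"],1),s["gripper_width"]))
sys.exit(t>float(sys.argv[1]))
E
python3 -m jog '0 0 -0.0001 0 0 -8 1;0 0 -0.0002 0 0 -16 1;0 0 -0.0002 0 0 -24 1;0 0 -0.0003 0 0 -32 1;0 0 -0.0003 0 0 -40 1' |head -1; python3 ck.py 0.2 && python3 -m jog '0 0 0 0 0 -4 1;0 0 -0.0001 0 0 -8 1;0 0 -0.0001 0 0 -12 1' |head -1 && python3 ck.py 0.2 && python3 -m jog '0 0 0 0 0 -4 1;0 0 -0.0001 0 0 -8 1;0 0 -0.0001 0 0 -12 1' |head -1 && python3 ck.py 0.2
```

```text
time: 22.25
YAW 107.10 TZ 0.125 F [-1.9 -2.6  2.8] w 0.501False
```

```bash
sed -i 's/sys.exit(t>float(sys.argv\[1\]))/sys.exit(int(t>float(sys.argv[1])))/' ck.py
python3 -m jog '0 0 0 0 0 -4 1;0 0 -0.0001 0 0 -8 1;0 0 -0.0001 0 0 -12 1' |head -1 && python3 ck.py 0.2 && python3 -m jog '0 0 0 0 0 -4 1;0 0 -0.0001 0 0 -8 1;0 0 -0.0001 0 0 -12 1' |head -1 && python3 ck.py 0.2 &&  python3 -m jog '0 0 0 0 0 -4 1;0 0 -0.0001 0 0 -8 1;0 0 -0.0001 0 0 -12 1' |head -1 && python3 ck.py 0.2
```

```text
time: 22.62
YAW 95.23 TZ 0.093 F [-2.1 -2.6  3.8] w 0.508
time: 23.0
YAW 83.23 TZ 0.142 F [-3.  -1.8  4.8] w 0.502
time: 23.38
YAW 71.23 TZ 0.064 F [-3.2 -1.9  4.3] w 0.500
```

```bash

python3 -m jog '0 0 0 0 0 -4 1;0 0 -0.0001 0 0 -8 1;0 0 -0.0001 0 0 -12 1' |head -1 && python3 ck.py 0.19 && python3 -m jog '0 0 0 0 0 -4 1;0 0 -0.0001 0 0 -8 1;0 0 -0.0001 0 0 -12 1' |head -1 && python3 ck.py 0.19 &&  python3 -m jog '0 0 0 0 0 -4 1;0 0 -0.0001 0 0 -8 1;0 0 -0.0001 0 0 -12 1' |head -1 && python3 ck.py 0.19 &&  python3 -m jog '0 0 0 0 0 -4 1;0 0 -0.0001 0 0 -8 1;0 0 -0.0001 0 0 -12 1' |head -1 && python3 ck.py 0.19
```

```text
time: 23.75
YAW 59.24 TZ 0.071 F [-3.7 -2.   4.7] w 0.506
time: 24.12
YAW 47.32 TZ 0.310 F [-4.3 -2.5  5.3] w 0.504
```

```bash

python3 -m jog '0 0 0 0 0 -3 1;0 0 0 0 0 -6 1' |head -1 && python3 ck.py 0.6 && python3 -m jog '0 0 0 0 0 -3 1;0 0 0 0 0 -6 1' |head -1 && python3 ck.py 0.56
```

```text
time: 24.38
YAW 41.40 TZ 0.426 F [-3.7 -1.9  5.5] w 0.502
time: 24.62
YAW 35.44 TZ 0.509 F [-4.7 -2.4  4.9] w 0.506
```

```bash

python3 -m jog '0 0 0 0 0 -3 1;0 0 0 0 0 -6 1' |head -1 && python3 ck.py 0.66 && python3 -m jog '0 0 0 0 0 -2.5 1;0 0 0 0 0 -4.5 1' |head -1 && python3 ck.py 0.66
```

```text
time: 24.88
YAW 29.48 TZ 0.600 F [-3.9 -2.6  5.1] w 0.502
time: 25.12
YAW 25.04 TZ 0.675 F [-4.7 -2.3  4.8] w 0.502
```

```bash

python3 -m jog '0 0 0 0 0 -1.3 1' |head -1; python3 ck.py 0.9; python3 -m jog '0 0 0 0 0 0 0;0 0 0 0 0 0 0;0 0 0 0 0 0 0;0 0 0 0 0 0 0;0 0 0 0 0 0 0;0 0 0 0 0 0 0;0 0 0 0 0 0 0;0 0 0.01 0 0 0 0' && python3 -m jog '0 0 0.03 0 0 0 0;0 0 0.06 0 0 0 0;0 0 0.084 0 0 0 0;0 0 0.084 0 0 0 0;0 0 0.084 0 0 0 0'; python3 - <<'E'
from h import *
w=cam("wrist");print(barang(w,w["image"]),barfit(w,w["image"]))
t=top(w,w["image"],122,h=50); cv2.imwrite("pics/k.png",cv2.resize(t,(500,500))[:,:,::-1])
print(optics.look_for(w,"red_panel")[:1])
E
```

```text
time: 25.25
YAW 23.77 TZ 0.631 F [-4.6 -1.2  4.7] w 0.502
time: 26.25
position: [561.2, -18.3, 50.2]
eef_rot: [[0.917, 0.4, -0.002], [0.4, -0.917, 0.0], [-0.002, -0.001, -1.0]]
force: [0.5, 0.5, 0.5]
gripper_width: 1.001
grasp_force: 0.0
time: 26.88
position: [561.2, -18.2, 133.9]
eef_rot: [[0.917, 0.4, -0.001], [0.4, -0.917, 0.0], [-0.001, -0.001, -1.0]]
force: [-0.1, -1.0, -0.2]
gripper_width: 1.001
grasp_force: 0.0
(63.43495178222656, array([2.51557612, 1.9565593 ]), array([14.26250458,  7.41249084]), np.float64(27.461744975045434)) (array([0.88182833, 1.12777805, 2.96439482]), np.float64(-23776.271484375))
[{'position': [602.2, -158.6, 19.5], 'p': 0.84}]
```

View pics/k.png

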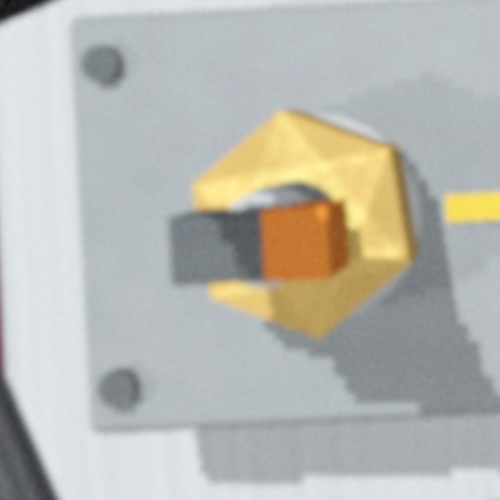

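```bash
python3 -c "
from workcell import ticket;print(ticket.close_job())"
```

```text
the job is handed in; nothing more can be done
None
```

The job is handed in: the orange end points at the yellow mark to within about 1°, and the nut was seated and tightened to about 0.7 N m (last turning reading 0.675, then 1.3° more). The gripper is clear of everything, and nothing I did went near the red panel.

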